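# Snap the liner cap home with the tamper

## Task

One of the two pressure vessels on the bench still has its white cap sitting high on its spring catches. Pick up the tamper and, touching the cap only with the tamper, press the cap straight down until it snaps in fully home and level; then stand the tamper upright in the round steel tray and let go. Do not touch the vessel that is already closed, and do not shift the beaker, the small steel pot, the spatula or the wrench.

Things in the scene. Friction and masses are not known exactly. Their poses are not given: they have to be found in the camera images.
- vessel_rim (a point): Centre of the mouth of the vessel to be closed, level with its rim, 70 mm above the bench; z is up. The cap's flange rests on the sloping noses of three spring catches around the rim until it is pressed through them (about 10 to 12 N in all, at most 20 N, pressed at the centre); then the noses spring back in over the flange and keep it down.
- vessel: The vessel to be closed, fixed; origin at the centre of its underside. Steel pot 100 mm across, bore 75 mm, on an aluminium foot 132 mm across. Three steel catches, 18 mm wide, 120 degrees apart, one on the +x side, rise 28 mm above the rim; noses reach in to 42 mm from the axis, backs out to 60 mm (65 while they give way).
- cap_top (a point): Centre of the flat top of the loose white PTFE cap (slippery); z is its axis, up. Flange 92 mm across, 10 mm thick, its top here; below it a 70 mm plug, 30 mm long, guides it in the bore. A low ring on top (inside 64 mm across, 6 mm high) surrounds the place to press. This point starts about 30 mm above vessel_rim; home it is 10 mm above it.
- tamper_grip (a point): Middle of the tamper's wooden handle, 85 mm above its underside and where to grip it; z is its axis, up when it stands. Round steel foot 50 mm across, 14 mm thick; steel neck 22 mm across; round wooden handle 30 mm across, from 40 to 120 mm above the underside. About 0.3 kg. It starts standing on the bench.
- tamper_foot (a point): Centre of the underside of the tamper's foot; z is the tamper's axis.
- tray_floor (a point): Centre of the floor of the fixed round steel tray, 4 mm above the bench; 140 mm diameter outside, its flat floor 134 mm across, with a lip 11 mm high above the bench.
- closed_vessel: The other vessel, same as the first, its cap already home (flush under its catches). Origin at the centre of its underside on the bench; its catches reach 98 mm above the bench. Not to be touched.
- beaker_center (a point): Middle of a bystander: a glass beaker, 64 mm across, 85 mm high.
- bomb_center (a point): Middle of a bystander: a small closed steel pressure pot, 66 mm across, 92 mm high with its knob.
- spatula_grip (a point): Handle of a bystander: a steel spatula lying on the bench, 190 mm long.
- wrench_grip (a point): Handle of a bystander: a dark steel wrench lying on the bench, 200 mm long.
Things that resemble listed ones, but are neither listed nor needed, are in the scene too. Leave any green or orange look-alike of the part that bears tray_floor alone.

How it is judged (in metres and radians):
On the way, in this order (a step that is already met when the one before it is completed fails the run):
1. the tamper is picked up off the bench (height (world z) of tamper_foot above 0.05 m), for 0.2 s.
2. the cap has snapped in fully home and level under the catches (z of cap_top in the frame of vessel_rim below 0.0118 m and angle between cap_top's own z axis and vertical below 0.035 rad and horizontal distance between cap_top and vessel_rim below 0.006 m), for 0.2 s.
3. the tamper stands upright in the tray (horizontal distance between tamper_foot and tray_floor below 0.05 m and z of tamper_foot in the frame of tray_floor below 0.004 m and angle between tamper_foot's own z axis and vertical below 0.08 rad), for 0.2 s.
At the end, for the whole second after the job is handed in: Cap home in its vessel: top less than 11.8 mm above the rim (10 is home), level within 2 degrees, centred within 6 mm. Tamper upright within 4.5 degrees on the floor of the round tray, foot centre within 50 mm of the tray's centre (all of step 2 and all of step 3); the robot touches nothing.
It fails at once if the robot itself touches the cap (only the tamper may) (contact force between any of the fingers, the arm and cap above 0.5 N).
It fails at once if the closed vessel is touched by the robot or the tamper (contact force between any of the fingers, the arm, tamper and closed_vessel above 1 N).
It fails at once if the beaker, small steel pot, spatula or wrench is shifted by more than 25 mm (distance of any of beaker_center, bomb_center, spatula_grip, wrench_grip from where it was at the start of the episode above 0.025 m).
It also fails if it takes over 61 s, if anything falls off the work surface, if the arm or the gripper's body presses on something with over 40 N, if the wrist force passes 120 N, or if a joint passes its speed limit or range.

## Robot

A 7-joint arm with a two-finger parallel gripper is mounted at the origin on the work surface. World frame = base frame: x ahead of the robot, y to its left, z up, the work surface at z = 0. Lengths are in mm, angles in rad, forces in N, time in s.
With the tool pointing down it reaches from about 400 to 875 mm from the base axis. Payload 4.4 kg.
Tool frame: the origin (TCP) lies midway between the tips of the shut fingers; the grasp point (between the pads) lies 19 mm behind it (ctrl.pinch_z is the distance from the TCP to the grasp point, in mm); z points along the fingers, y is the line along which they close (so a half turn about z gives the same grasp; the last joint's range is limited). The gripper opens to 85 mm and grips with 20 to 120 N. Pads are 22 mm wide; open, the fingers measure 114 mm over their backs; the gripper's body (76 mm by 85 mm) begins 54 mm behind the grasp point. The pads swing forward as they close: fully open they stand 13 mm farther back than shut.
Start: joints at [1.273, 0.628, 0.038, 1.517, -0.027, 0.996, -0.02], TCP at [149.352, -632.623, 231.313] pointing down, gripper open.
Joint ranges: [-3.06, 3.06], [-0.37, 2.12], [-1.25, 1.32], [0.18, 2.47], [-1.1, 4.24], [0.23, 1.98], [-2.94, 2.94]. Speed limits (rad/s): [2.57, 2.57, 3.14, 3.14, 3.14, 3.14, 3.14].

## Interface

Orientations are given as [roll, pitch, yaw] about the fixed x, y, z axes, in that order (R = Rz(yaw) Ry(pitch) Rx(roll)).
In Python, from cell import read_state, cams, order, ctrl gives the robot as it stands.
- The arm moves only by the tool move_arm, never from a script. Its argument "targets" is text: rows parted by semicolons, each of 7 numbers parted by spaces: the gripper's target within -1 to 1 (fully open at 1, half-way at 0, shut at -1), then the shift along the tool's x, y, z in cm, then the turn, a rotation vector about the tool's x, y, z in degrees. A call has 1 to 5 rows; each row shifts and turns the commanded pose from where the row before left it, along the tool's axes as they then stand; what a row does not reach is not made up. A row lasts 1/12 s, in which the tool goes at most 41.7 mm and 7.16 degrees, less where a joint would pass 70% of its speed; a pose out of reach is approached as far as the arm can. A call with a gripper value outside its range is refused whole. The fingers move at their own pace and stop on an object; the grip force is fixed at half the most. Time passes only in rows, so rows that do not move let the fingers close. It gives the time, the measured TCP pose, the force, the opening and the grip force at its end, in the units of the state.
- read_state(): the state, without advancing time (a new reading comes with each control period).
- cams.get_image(name): name is "scene" or "top" or "wrist"; returns a dict with "color" (480x640x3 uint8, red, green, blue), "fovy" (degrees; the focal length in pixels is half the picture's height over the tangent of half this angle, whatever the lens; pixels are square), "cx", "cy" (the principal point, pixels), "k1" (the pictures are not rectified: a ray, as slopes to the right and down, at radius r is drawn at 1 + k1 r^2 times it, then the intrinsics apply), "rvec" (rotation vector, rad) and "tvec" (3), from world to camera coordinates, as OpenCV has them. Camera axes: x right, y down, z forward; pixel columns grow to the right and rows downward; lengths in mm; the calibration is good to about 2 mm. A picture is of the moment at which its call begins. There is no depth.
- order.finish_job(): hands the job in; it is judged then, once.
The state is a dict: "clock": time; "qpos": joint angles; "qd": joint speeds; "tau": joint torques, N m; "eef_pos": TCP position; "tool_rot": TCP orientation; "force": force on the tool from outside, world axes, zero at the start; "torque": the same for the moment, N m; "width": finger opening in mm; "gripper_force": force on a finger pad.
Only numpy, scipy, OpenCV 4.12 (cv2) and the standard library are available. Lean on these libraries where they do the work, as an engineer would, in place of code of your own. Each camera call takes 0.05 s, during which the arm holds its last target. There are 200 camera calls.

## Working session

There is one attempt and no reset: what is moved stays moved. The work goes in short steps, Python scripts to look and compute and a tool call to move; the robot and the scene stay as the last step left them, time stands still between calls to the robot, and variables do not carry over. Pictures are saved under pics/ and viewed, at most 11 in all, crops included, and the job is handed in when it is done.

Besides the shell and the picture viewer there is one more tool, called after "Request:" by a JSON object that holds its "op" and its "data". move_arm: Moves the arm, as the interface text tells. Its arguments: {"type":"object","properties":{"targets":{"type":"string"}},"required":["targets"]}

```bash
ls; mkdir -p pics; cat > h.py <<'E'
import numpy as np, cv2, sys
from cell import read_state, cams, order, ctrl
def shot(n,f):
    d=cams.get_image(n); cv2.imwrite(f'pics/{f}.png',d['color'][...,::-1]); np.save(f'pics/{f}.npy',{k:v for k,v in d.items() if k!='color'},allow_pickle=True); return d
def ld(f): return np.load(f'pics/{f}.npy',allow_pickle=True).item()
def K(d):
    f=240/np.tan(np.radians(d['fovy'])/2); return np.array([[f,0,d['cx']],[0,f,d['cy']],[0,0,1.]]),np.array([d['k1'],0,0,0.])
def p2w(d,u,v,z):
    k,c=K(d); s=cv2.undistortPoints(np.array([[[u,v]]],float),k,c)[0,0]
    R=cv2.Rodrigues(np.array(d['rvec'],float))[0]; t=np.array(d['tvec'],float).ravel()
    o=-R.T@t; r=R.T@np.array([s[0],s[1],1]); return o+r*(z-o[2])/r[2]
def w2p(d,P):
    k,c=K(d); return cv2.projectPoints(np.array(P,float).reshape(-1,1,3),np.array(d['rvec'],float),np.array(d['tvec'],float),k,c)[0][:,0]
E
python3 - <<'E'
from h import *
for n in('scene','top'):
    d=shot(n,n+'0'); print(n,d['fovy'],d['cx'],d['cy'],d['k1'],d['rvec'],d['tvec'])
print(read_state(),ctrl.pinch_z)
E
```

```text
pics
scene 56.73364551804626 321.57634236315727 242.47173212603352 -0.10642742356091131 [ 1.98762467  1.63340069 -0.53428465] [  -9.58949936 -322.98228031 1620.36791632]
top 49.39648479785352 329.4837846235296 246.37112586982218 -0.024419348149327058 [ 2.14288624 -2.19428883  0.0669788 ] [ -57.34694043  459.84032403 1271.10132967]
{'clock': 0.1, 'qpos': array([ 1.27319915,  0.62925193,  0.03843463,  1.51823712, -0.02699614,
        0.99629675, -0.02001745]), 'qd': array([-0.0018917 , -0.0013893 ,  0.00208692, -0.0018366 , -0.00137928,
       -0.00077184,  0.00043482]), 'tau': array([ 3.09389448e-03, -5.64539444e+01,  1.23138864e+00, -1.93975085e+01,
        1.15876616e-02,  5.38838940e-03, -2.05422474e-06]), 'eef_pos': array([ 149.23329823, -632.08000355,  230.49183877]), 'tool_rot': array([-3.13991714e+00,  1.33475247e-05,  2.31790730e-01]), 'force': array([ 0.72059787, -0.42795854,  0.23948912]), 'torque': array([-0.02003122, -0.05436131, -0.03934847]), 'gripper_force': 0.0, 'width': 85.30142410344475} 18.700000000000003
```

View pics/top0.png

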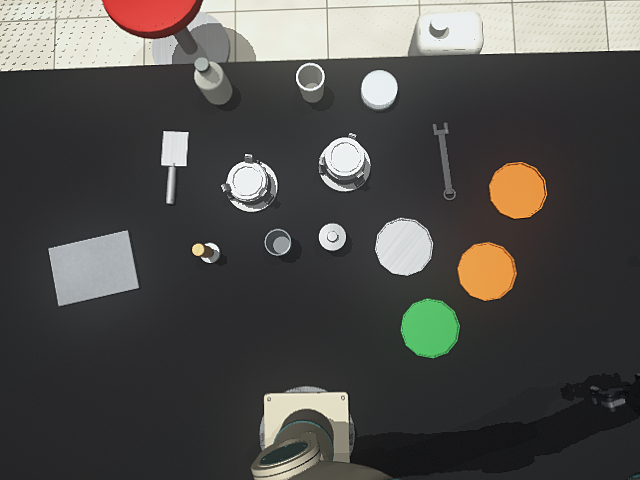

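View pics/scene0.png

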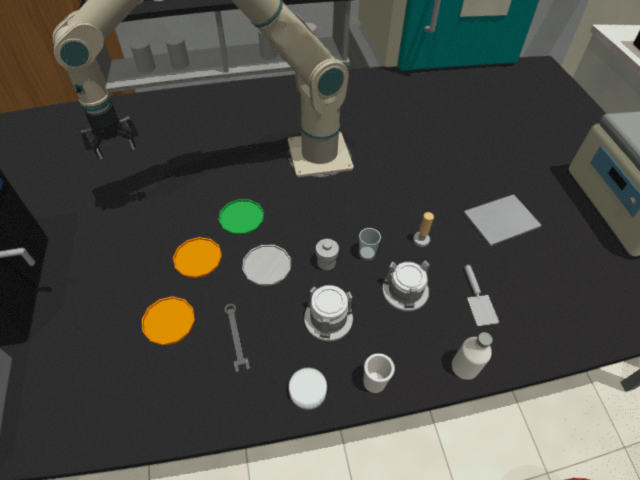

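The overhead view shows the tamper at top (202,250), the vessels at top (249,185) and (345,163), and the bare steel tray at (404,247). The look-alikes are the orange and green trays at (518,190), (487,271) and (430,328), the grey mat, and the loose white disc at (379,90). A close crop should show which vessel is open.

```bash
python3 - <<'E'
from h import *
a=cv2.imread('pics/scene0.png')[245:345,290:450]; b=cv2.imread('pics/top0.png')[125:225,210:385]
r=lambda i:cv2.resize(i,(800,300*1),interpolation=cv2.INTER_CUBIC) 
cv2.imwrite('pics/c1.png',np.vstack([cv2.resize(a[:, :],(480,300),interpolation=3),cv2.resize(b,(480,274),interpolation=3)]))
d=ld('top0'); s=ld('scene0')
for n,u,v,z in [('foot A',251,187,0),('foot B',345,165,0),('tray',404,247,4),('tamper top',198,250,120),('tamper foot',210,253,14),('beaker base',280,244,0),('pot',332,237,80)]: print(n,p2w(d,u,v,z).round())
for n,u,v,z in [('foot A',406,290,0),('foot B',329,318,0),('tray',267,265,4),('tamper top',428,216,120),('tamper foot',422,239,14),('pot',327,245,92),('beaker',370,236,85)]: print(n,p2w(s,u,v,z).round())
E
```

```text
foot A [616. 128.   0.]
foot B [ 666. -112.    0.]
tray [ 453. -254.    4.]
tamper top [449. 231. 120.]
tamper foot [449. 230.  14.]
beaker base [469.  56.   0.]
pot [475. -76.  80.]
foot A [615. 133.   0.]
foot B [ 660. -104.    0.]
tray [ 456. -248.    4.]
tamper top [453. 232. 120.]
tamper foot [456. 234.  14.]
pot [481. -74.  92.]
beaker [467.  56.  85.]
```

View pics/c1.png

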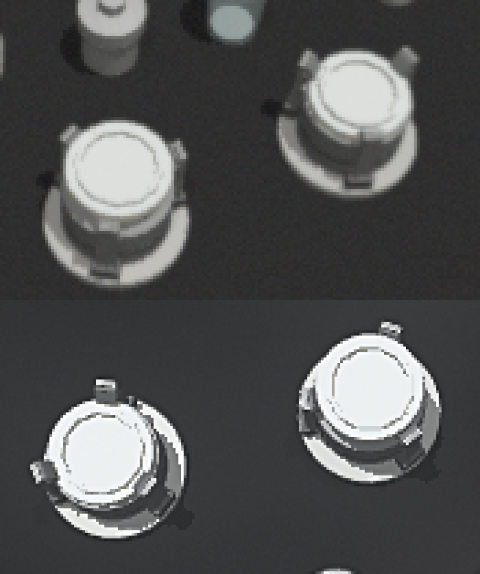

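The crops show vessel B at top (345,163) and scene (329,300) with its cap level with the catch tops, so it is the open one. On vessel A the catches stick up above the cap, so it is closed. Next I swing over at height towards the tamper.

Request:
{"op": "move_arm", "data": {"targets": "1 3.7 -1.8 0 0 0 0;1 3.7 -1.8 0 0 0 0;1 3.7 -1.8 0 0 0 0;1 3.7 -1.8 0 0 0 0;1 3.7 -1.8 0 0 0 0"}}

```text
clock: 0.52
eef_pos: [309.7, -500.9, 231.0]
tool_rot: [-3.141, 0.0, 0.231]
force: [0.3, 0.0, -1.1]
width: 85.7
gripper_force: 0.0
```

Request:
{"op": "move_arm", "data": {"targets": "1 3.7 -1.8 0 0 0 0;1 3.7 -1.8 0 0 0 0;1 3.7 -1.8 0 0 0 0;1 3.7 -1.8 0 0 0 0;1 3.7 -1.8 0 0 0 0"}}

```text
clock: 0.93
eef_pos: [469.2, -370.7, 231.1]
tool_rot: [-3.141, 0.0, 0.232]
force: [0.6, -1.0, -0.1]
width: 85.2
gripper_force: 0.0
```

Request:
{"op": "move_arm", "data": {"targets": "1 3.7 -1.8 0 0 0 0;1 3.7 -1.8 0 0 0 0;1 3.7 -1.8 0 0 0 0;1 1.3 -3.5 0 0 0 0;1 1.3 -3.5 0 0 0 0"}}

```text
clock: 1.35
eef_pos: [574.2, -218.4, 230.3]
tool_rot: [-3.141, 0.0, 0.232]
force: [0.2, 1.4, -0.3]
width: 85.3
gripper_force: 0.0
```

Request:
{"op": "move_arm", "data": {"targets": "1 1.3 -3.5 0 0 0 0;1 1.3 -3.5 0 0 0 0;1 1.3 -3.5 0 0 0 0;1 1.3 -3.5 0 0 0 0;1 1.3 -3.5 0 0 0 0"}}

```text
clock: 1.77
eef_pos: [595.7, -33.2, 231.0]
tool_rot: [-3.141, 0.001, 0.232]
force: [1.1, 0.5, -0.3]
width: 85.1
gripper_force: 0.0
```

```bash
cat >> h.py <<'E'
def to(x,y,z,s=None):
    from scipy.spatial.transform import Rotation as R
    s=s or read_state(); r=R.from_euler('xyz',s['tool_rot']); d=r.inv().apply(np.array([x,y,z])-s['eef_pos'])/10
    print('pos',s['eef_pos'].round(1),'rot',np.array(s['tool_rot']).round(4),'q',s['qpos'].round(2),'F',s['force'].round(1),'w',round(s['width'],1),'t',s['clock']); print('go cm',d.round(2),'rows',np.linalg.norm(d)/4.1)
E
python3 -c "
from h import *
to(452,232,230); shot('wrist','w1')"
```

```text
pos [595.7 -33.2 231. ] rot [-3.1415e+00  7.0000e-04  2.3170e-01] q [-0.01  0.55  0.03  1.67 -0.02  0.92 -1.31] F [ 1.1  0.5 -0.3] w 85.1 t 1.7667
go cm [ -7.89 -29.11   0.11] rows 7.357016508441462
```

View pics/w1.png

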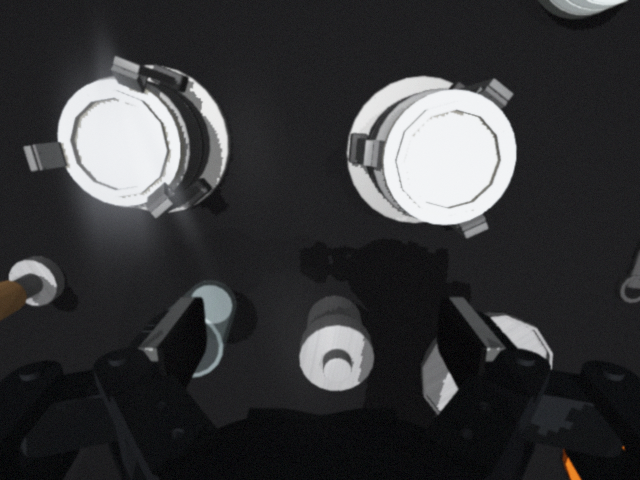

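The wrist view shows the closed vessel at left with cap centre near (121,142). The open one is at right with cap centre near (450,157), and its cap looks bigger, so higher. I'll fit the flange circle to check both heights and locate B.

```bash
python3 - <<'E'
from h import *
from scipy.optimize import least_squares
d=ld('w1'); g=cv2.GaussianBlur(cv2.imread('pics/w1.png',0),(0,0),1).astype(float)
def rays(P): # subpixel edge bright->dark along outward rays
    pass
for n,(u,v) in dict(A=(121,142),B=(450,157)).items():
    pts=[]
    for a in np.linspace(0,2*np.pi,120,endpoint=False):
        r=np.arange(50,76,.5); px=cv2.remap(g.astype(np.float32),(u+r*np.cos(a)).astype(np.float32)[None],(v+r*np.sin(a)).astype(np.float32)[None],1)[0]
        gr=px[4:]-px[:-4]; i=gr.argmin()
        if gr[i]<-50: pts.append((u+(r[i+2])*np.cos(a),v+(r[i+2])*np.sin(a)))
    pts=np.array(pts); t=np.linspace(0,2*np.pi,360)
    def f(p):
        q=w2p(d,np.c_[p[0]+46*np.cos(t),p[1]+46*np.sin(t),0*t+p[2]])
        return np.linalg.norm(pts[:,None]-q[None],axis=2).min(1)
    for z0 in(80,100):
        w=p2w(d,u,v,z0); s=least_squares(f,w,loss='soft_l1',f_scale=.7,diff_step=1e-3); print(n,len(pts),s.x.round(1),np.median(f(s.x)).round(2))
        s=least_squares(lambda p:f([*p,z0]),w[:2],loss='soft_l1',f_scale=.7,diff_step=1e-3); print('  fixed z',z0,s.x.round(1),s.cost.round(1))
E
```

```text
A 116 [617.5 127.1  79.9] 0.46
  fixed z 80 [617.4 127.1] 101.0
A 116 [617.3 127.7  78.8] 0.53
  fixed z 100 [620.4 114.8] 379.4
B 108 [ 662.8 -106.8  102.8] 0.52
  fixed z 80 [ 661.5 -116.9] 358.5
B 108 [ 662.7 -107.7  100.6] 0.48
  fixed z 100 [ 662.8 -107.9] 59.7
```

Request:
{"op": "move_arm", "data": {"targets": "1 -1.2 -4.0 0 0 0 0;1 -1.2 -4.0 0 0 0 0;1 -1.2 -4.0 0 0 0 0;1 -1.2 -4.0 0 0 0 0;1 -1 -3.0 0 0 0 0"}}

```text
clock: 2.23
eef_pos: [493.8, 139.3, 231.1]
tool_rot: [-3.14, 0.001, 0.234]
force: [-0.4, 1.2, -0.2]
width: 85.1
gripper_force: 0.0
```

```bash
python3 -c "
from h import *
to(452,232,230); d=shot('wrist','w2'); print(w2p(d,[[452,232,120],[452,232,0]]))"
```

```text
pos [493.8 139.3 231.1] rot [-3.1402e+00  1.1000e-03  2.3450e-01] q [-0.34  0.43  0.02  1.89 -0.01  0.81 -1.65] F [-0.4  1.2 -0.2] w 85.1 t 2.2333
go cm [-1.91 -9.99  0.12] rows 2.481097158763305
[[177.64472629 260.99438161]
 [220.87554623 221.51656057]]
```

View pics/w2.png

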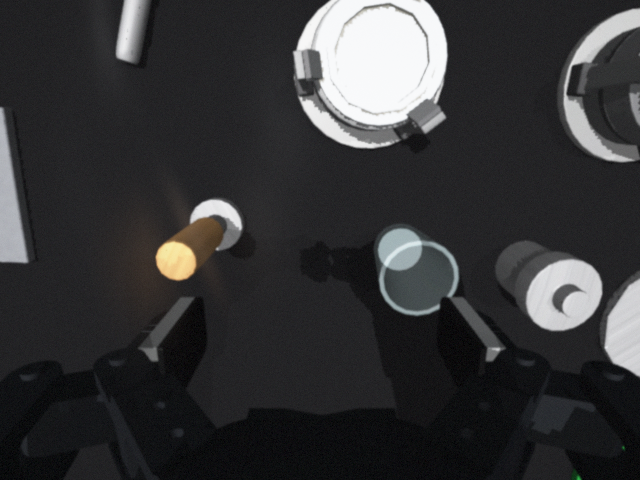

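The wrist view now shows the tamper top at (177,261), which matches my estimate of (452,232). The fits also confirm that A is home at z=80 and B is loose at z=100, centred on (662.8,-107.9).

Request:
{"op": "move_arm", "data": {"targets": "1 -0.65 -3.35 0 0 0 0;1 -0.65 -3.35 0 0 0 0;1 -0.6 -3.3 0 0 0 0;1 0 0 3 0 0 0;1 0 0 0 0 0 0"}}

```text
clock: 2.7
eef_pos: [451.4, 230.1, 198.2]
tool_rot: [3.141, 0.006, 0.237]
force: [-0.7, -2.0, -1.0]
width: 85.1
gripper_force: 0.0
```

```bash
python3 -c "
from h import *
to(452,232,66)"
```

```text
pos [451.4 230.1 198.2] rot [3.1406 0.0063 0.2368] q [-0.53  0.47  0.    1.94 -0.    0.73 -1.86] F [-0.7 -2.  -1. ] w 85.1 t 2.7
go cm [ 0.18 -0.18 13.22] rows 3.2242019449471933
```

Request:
{"op": "move_arm", "data": {"targets": "1 0.1 -0.2 3.3 0 0 0;1 0 0 3.3 0 0 0;1 0 0 3.3 0 0 0;1 0 0 3.3 0 0 0;1 0 0 0 0 0 0"}}

```text
clock: 3.12
eef_pos: [452.3, 228.1, 64.6]
tool_rot: [3.138, 0.01, 0.23]
force: [-0.2, -0.5, -0.0]
width: 85.3
gripper_force: 0.0
```

Request:
{"op": "move_arm", "data": {"targets": "-1 0 0 0 0 0 0;-1 0 0 0 0 0 0;-1 0 0 0 0 0 0;-1 0 0 0 0 0 0;-1 0 0 0 0 0 0"}}

```text
clock: 3.53
eef_pos: [456.4, 232.0, 71.2]
tool_rot: [-3.141, -0.003, 0.232]
force: [-0.3, -1.1, 8.2]
width: 29.0
gripper_force: 58.1
```

Request:
{"op": "move_arm", "data": {"targets": "-1 0 0 0 0 0 0;-1 0 0 0 0 0 0;-1 0 0 0 0 0 0;-1 0 0 0 0 0 0;-1 0 0 0 0 0 0"}}

```text
clock: 3.95
eef_pos: [456.5, 232.1, 71.2]
tool_rot: [-3.141, -0.004, 0.232]
force: [0.2, 0.6, 8.4]
width: 28.5
gripper_force: 58.3
```

```bash
python3 -c "
from h import *
to(452,232,216)"
```

```text
pos [456.5 232.1  71.2] rot [-3.1407 -0.0035  0.2319] q [-0.53  0.68  0.    2.03 -0.    0.42 -1.86] F [0.2 0.6 8.4] w 28.5 t 3.95
go cm [ -0.39  -0.11 -14.49] rows 3.5345470971189874
```

The tamper is gripped (28.5 mm opening, 58 N). Next I lift.

Request:
{"op": "move_arm", "data": {"targets": "-1 0 0 -1.5 0 0 0;-1 0 0 -3 0 0 0;-1 0 0 -3.5 0 0 0;-1 0 0 -3.5 0 0 0;-1 0 0 -3.5 0 0 0"}}

```text
clock: 4.37
eef_pos: [454.6, 231.0, 221.4]
tool_rot: [3.142, 0.0, 0.232]
force: [1.0, 0.6, -1.8]
width: 28.5
gripper_force: 59.3
```

Request:
{"op": "move_arm", "data": {"targets": "-1 0 0 0 0 0 0;-1 0 0 0 0 0 0;-1 0 0 0 0 0 0"}}

```text
clock: 4.62
eef_pos: [454.5, 231.0, 219.2]
tool_rot: [3.141, 0.001, 0.232]
force: [-1.2, -0.1, -2.4]
width: 29.2
gripper_force: 59.6
```

```bash
python3 - <<'E'
from h import *
to(662.8,-107.9,225)
a=shot('wrist','w3')['color'];b=shot('scene','s3')['color']
b=cv2.resize(b[60:300,340:500],(320,480),interpolation=3)
cv2.imwrite('pics/c3.png',np.hstack([a[:,:480],b])[...,::-1])
E
```

```text
pos [454.5 231.  219.2] rot [3.1414e+00 6.0000e-04 2.3190e-01] q [-0.53  0.44  0.01  1.92 -0.    0.78 -1.86] F [-1.2 -0.1 -2.4] w 29.2 t 4.6167
go cm [12.49 37.77 -0.58] rows 9.703930106377054
```

View pics/c3.png

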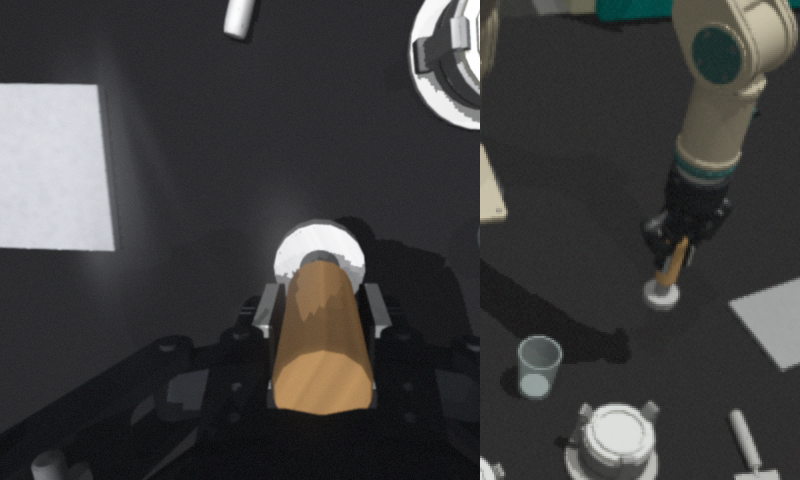

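The tamper is held clear of the bench. The wrist crop shows the foot disc around (320,265) and the handle end near (322,378). I'll measure its tilt by fitting the foot circle and the handle end.

```bash
python3 - <<'E'
from h import *
from scipy.optimize import least_squares
d=ld('w3'); g=cv2.GaussianBlur(cv2.imread('pics/w3.png',0),(0,0),1).astype(np.float32)
u,v=320,266; pts=[]
for a in np.radians(np.arange(-200,21,3)):
    r=np.arange(34,58,.5); px=cv2.remap(g,(u+r*np.cos(a)).astype(np.float32)[None],(v+r*np.sin(a)).astype(np.float32)[None],1)[0]
    gr=px[4:]-px[:-4]; i=gr.argmin()
    if gr[i]<-40: pts.append((u+r[i+2]*np.cos(a),v+r[i+2]*np.sin(a)))
pts=np.array(pts); t=np.linspace(0,2*np.pi,360)
f=lambda p:np.linalg.norm(pts[:,None]-w2p(d,np.c_[p[0]+25*np.cos(t),p[1]+25*np.sin(t),0*t+p[2]])[None],axis=2).min(1)
s=least_squares(f,p2w(d,320,266,162),loss='soft_l1',f_scale=.7,diff_step=1e-3); print(len(pts),s.x.round(1),s.cost)
s=least_squares(lambda p:f([*p,162]),p2w(d,320,266,162)[:2],loss='soft_l1',f_scale=.7,diff_step=1e-3); print(s.x.round(1),s.cost)
print('top',p2w(d,322,379,267).round(1), 'pred foot px',w2p(d,[[454.5,231,162],[454.5,231,267]]).round(1))
to(0,0,0)
E
```

```text
71 [448.9 231.7 161.1] 6.557875257118784
[449.  231.7] 9.315761520121512
top [454.6 231.8 267. ] pred foot px [[322.9 259.9]
 [324.6 379.7]]
pos [454.  230.7 218.1] rot [3.1407e+00 2.9000e-03 2.3190e-01] q [-0.53  0.45  0.01  1.92 -0.    0.78 -1.86] F [ 0.5 -0.3 -2.5] w 28.8 t 4.7167
go cm [-49.43  12.    21.96] rows 13.512479447381423
```

The tamper leans about 3° in the grip, with its top towards +x. I'll turn the tool 3° about its y axis to compensate and carry the tamper to the open vessel.

Request:
{"op": "move_arm", "data": {"targets": "-1 0 0 -1 0 3 0;-1 0 0 0 0 0 0;-1 1.4 3.8 0 0 0 0;-1 1.2 3.8 0 0 0 0;-1 1.2 3.8 0 0 0 0"}}

```text
clock: 5.13
eef_pos: [518.2, 128.6, 230.2]
tool_rot: [-3.141, -0.05, 0.235]
force: [-0.0, 0.0, -1.7]
width: 28.8
gripper_force: 59.9
```

Request:
{"op": "move_arm", "data": {"targets": "-1 1.2 3.8 0 0 0 0;-1 1.2 3.8 0 0 0 0;-1 1.2 3.8 0 0 0 0;-1 1.2 3.8 0 0 0 0;-1 1.2 3.8 0 0 0 0"}}

```text
clock: 5.55
eef_pos: [620.2, -43.9, 232.8]
tool_rot: [-3.14, -0.049, 0.232]
force: [0.5, 0.6, -2.2]
width: 29.0
gripper_force: 59.9
```

Request:
{"op": "move_arm", "data": {"targets": "-1 1.2 3.8 0 0 0 0;-1 1.2 3.7 0 0 0 0;-1 0 0 0 0 0 0;-1 0 0 0 0 0 0;-1 0 0 0 0 0 0"}}

```text
clock: 5.97
eef_pos: [659.8, -108.9, 233.7]
tool_rot: [-3.139, -0.049, 0.231]
force: [-0.3, 0.8, -1.4]
width: 28.8
gripper_force: 59.8
```

```bash
cat > m.py <<'E'
from h import *
n=sys.argv[1]; d=shot('wrist',n); s=read_state(); g=cv2.imread(f'pics/{n}.png')
ft=s['eef_pos'][2]-57
print(s['eef_pos'].round(1),np.array(s['tool_rot']).round(4),s['force'].round(1),s['clock'])
c=w2p(d,[[*s['eef_pos'][:2],ft],[662.8,-107.9,100]]); print(c.round(1))
cv2.imwrite(f'pics/{n}c.png',g)
E
python3 m.py w4
```

```text
[ 659.9 -107.8  234.2] [-3.1389 -0.0498  0.2331] [ 0.4  1.2 -2. ] 6.0167
[[321.3 264.8]
 [322.5 230.9]]
```

View pics/w4c.png

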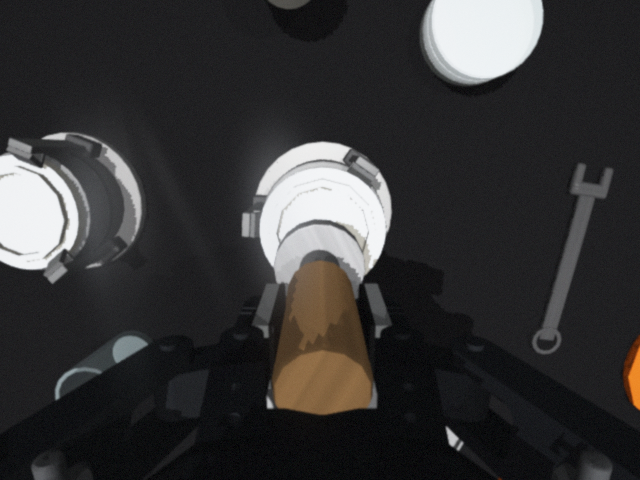

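The wrist view shows the tamper foot at about (320,266) and the open cap at about (322,228), which is roughly where predicted. I'll compute the foot's offset from the cap.

```bash
python3 - <<'E'
from h import *
from scipy.optimize import least_squares
d=ld('w4'); t=np.linspace(0,2*np.pi,360)
g=cv2.GaussianBlur(cv2.imread('pics/w4.png',0),(0,0),1).astype(np.float32)
def edge(u,v,r0,r1,a0,a1,R,z,thr):
    pts=[]
    for a in np.radians(np.arange(a0,a1,3)):
        r=np.arange(r0,r1,.5); px=cv2.remap(g,(u+r*np.cos(a)).astype(np.float32)[None],(v+r*np.sin(a)).astype(np.float32)[None],1)[0]
        gr=px[4:]-px[:-4]; i=abs(gr).argmax()
        if abs(gr[i])>thr: pts.append((u+r[i+2]*np.cos(a),v+r[i+2]*np.sin(a)))
    pts=np.array(pts)
    f=lambda p:np.linalg.norm(pts[:,None]-w2p(d,np.c_[p[0]+R*np.cos(t),p[1]+R*np.sin(t),0*t+z])[None],axis=2).min(1)
    s=least_squares(f,p2w(d,u,v,z)[:2],loss='soft_l1',f_scale=.7,diff_step=1e-3); print(len(pts),s.x.round(1),s.cost.round(1))
edge(320,266,38,52,-170,-10,25,177,20)
edge(322.5,228,52,72,-180,0,46,100,20)
print('foot same px',p2w(d,320.3,265.5,177).round(1),'top',p2w(d,322,379,282).round(1))
# w3 foot centre pixel
print(w2p(ld('w3'),[[449,231.7,162]]))
E
```

```text
54 [ 659.  -106.8] 49.4
60 [ 667.3 -106.9] 89.4
foot same px [ 659.3 -107.4  177. ] top [ 658.  -108.7  282. ]
[[319.29416132 268.96365277]]
```

Request:
{"op": "move_arm", "data": {"targets": "-1 0.2 0.2 2 0 0 0;-1 -0.1 0 2 0 0 0;-1 0 0 1.3 0 0 0;-1 0 0 0 0 0 0;-1 0 0 0 0 0 0"}}

```text
clock: 6.43
eef_pos: [664.2, -108.6, 182.2]
tool_rot: [-3.14, -0.05, 0.234]
force: [0.3, -0.1, -0.7]
width: 29.0
gripper_force: 60.0
```

```bash
python3 m.py w5; python3 - <<'E'
from h import *
d=ld('w5');s=read_state(); print('foot',p2w(d,319.8,267.5,s['eef_pos'][2]-57).round(1)); a=cv2.imread('pics/w5.png')[130:330,220:420]; cv2.imwrite('pics/c5.png',cv2.resize(a,(600,600),interpolation=3))
E
```

```text
[ 665.1 -109.2  183.3] [-3.1412 -0.0528  0.2337] [ 0.4  0.6 -0.9] 6.4833
[[324.5 264.5]
 [321.2 255.2]]
foot [ 662.9 -107.1  126.3]
```

View pics/c5.png

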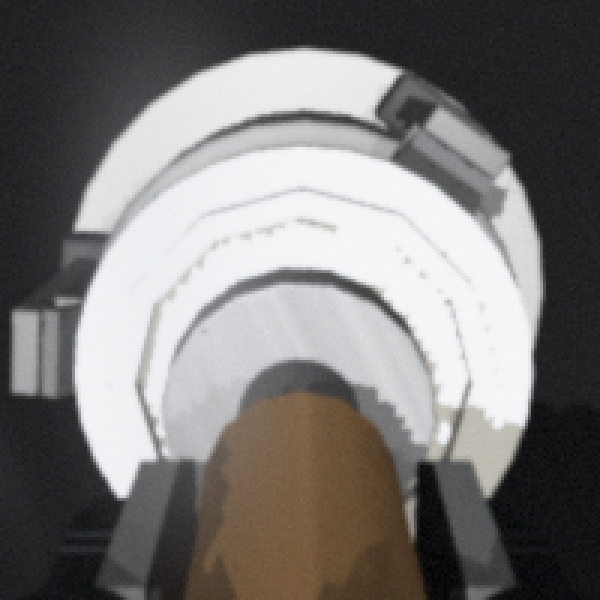

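The crop shows the foot inside the cap's ring and centred on it, with the cap at crop centre (304,376) and the foot at about x=300. Next I press down in steps and watch the force.

Request:
{"op": "move_arm", "data": {"targets": "-1 -0.05 0 0.7 0 0 0;-1 0 0 0.4 0 0 0;-1 0 0 0.3 0 0 0;-1 0 0 0 0 0 0"}}

```text
clock: 6.82
eef_pos: [665.3, -110.5, 168.8]
tool_rot: [3.142, -0.053, 0.232]
force: [0.8, 0.4, -1.5]
width: 28.9
gripper_force: 60.3
```

Request:
{"op": "move_arm", "data": {"targets": "-1 0 0 0.3 0 0 0;-1 0 0 0.3 0 0 0;-1 -0.05 0 0.3 0 0 0;-1 0 0 0 0 0 0"}}

```text
clock: 7.15
eef_pos: [664.6, -110.6, 159.0]
tool_rot: [-3.141, -0.051, 0.232]
force: [-0.1, -0.0, -1.7]
width: 28.5
gripper_force: 60.4
```

There is no force yet where I expected contact, so I'll look.

```bash
python3 - <<'E'
from h import *
s=shot('scene','s6')['color'];w=shot('wrist','w6')['color']; st=read_state(); print(st['eef_pos'],st['force'],st['clock'])
cv2.imwrite('pics/c6.png',np.hstack([cv2.resize(s[190:350,260:400],(400,457),interpolation=3),cv2.resize(w[130:330,220:395],(400,457),interpolation=3)])[...,::-1])
E
```

```text
[ 664.60931105 -110.53136012  159.12587545] [-0.20401645 -0.18016964 -1.02994886] 7.25
```

View pics/c6.png

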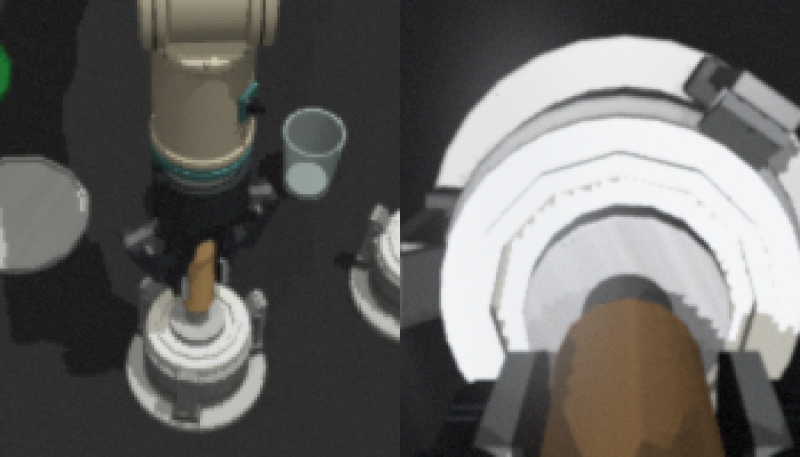

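The foot sits centred in the ring and the cap is still up. I'll keep pressing in small steps.

Request:
{"op": "move_arm", "data": {"targets": "-1 0 0 0.2 0 0 0;-1 0 0 0.2 0 0 0;-1 0 0 0 0 0 0"}}

```text
clock: 7.5
eef_pos: [664.9, -110.4, 155.1]
tool_rot: [-3.141, -0.051, 0.232]
force: [-1.2, -1.3, -2.9]
width: 28.8
gripper_force: 60.4
```

Request:
{"op": "move_arm", "data": {"targets": "-1 0 0 0.2 0 0 0;-1 0 0 0.2 0 0 0;-1 0 0 0 0 0 0"}}

```text
clock: 7.75
eef_pos: [666.1, -110.3, 152.3]
tool_rot: [3.141, -0.053, 0.232]
force: [1.2, 1.0, 2.4]
width: 28.8
gripper_force: 60.8
```

Request:
{"op": "move_arm", "data": {"targets": "-1 -0.05 0 0.2 0 0 0;-1 0 0 0.2 0 0 0;-1 0 0 0 0 0 0"}}

```text
clock: 8.0
eef_pos: [668.3, -110.0, 151.5]
tool_rot: [3.14, -0.059, 0.232]
force: [-0.4, 1.9, 13.8]
width: 28.6
gripper_force: 61.3
```

Contact at this height matches an underside at about 81 mm, so the cap has probably already snapped through. I'll press slightly more to seat it, then lift straight up and measure.

Request:
{"op": "move_arm", "data": {"targets": "-1 -0.1 0 0.2 0 0 0;-1 0 0 0.2 0 0 0;-1 0 0 0 0 0 0;-1 0 0 0 0 0 0"}}

```text
clock: 8.33
eef_pos: [671.0, -109.9, 150.4]
tool_rot: [3.138, -0.067, 0.233]
force: [1.7, 2.9, 22.7]
width: 28.9
gripper_force: 61.5
```

Request:
{"op": "move_arm", "data": {"targets": "-1 0 0 -0.6 0 0 0;-1 0 0 -2 0 0 0;-1 0.1 0 -3 0 0 0;-1 0.2 0 -3 0 0 0;-1 0 0 0 0 0 0"}}

```text
clock: 8.75
eef_pos: [666.5, -111.9, 236.0]
tool_rot: [3.137, -0.062, 0.232]
force: [1.4, -0.4, -1.3]
width: 28.7
gripper_force: 59.6
```

Request:
{"op": "move_arm", "data": {"targets": "-1 0 0 0 0 0 0;-1 -3.5 0 0 0 0 0;-1 -3.5 0 0 0 0 0;-1 0 0 0 0 0 0;-1 0 0 0 0 0 0"}}

```text
clock: 9.17
eef_pos: [591.0, -128.0, 223.9]
tool_rot: [-3.14, -0.046, 0.229]
force: [1.3, -0.2, -1.9]
width: 28.8
gripper_force: 59.6
```

```bash
python3 - <<'E'
from h import *
d=shot('wrist','w7');st=read_state(); print(st['eef_pos'],st['tool_rot'],st['force'],st['clock'],st['width'])
for z in(80,100): print(z,w2p(d,[[662.8,-107.9,z]]))
E
```

```text
[ 593.59538998 -127.29116902  224.69658398] [-3.1404649  -0.04978756  0.23073712] [ 0.40393624 -0.67857708 -1.85988641] 9.2167 28.16659312450837
80 [[318.25023769 130.14308478]]
100 [[317.98296431 128.67694697]]
```

View pics/w7.png

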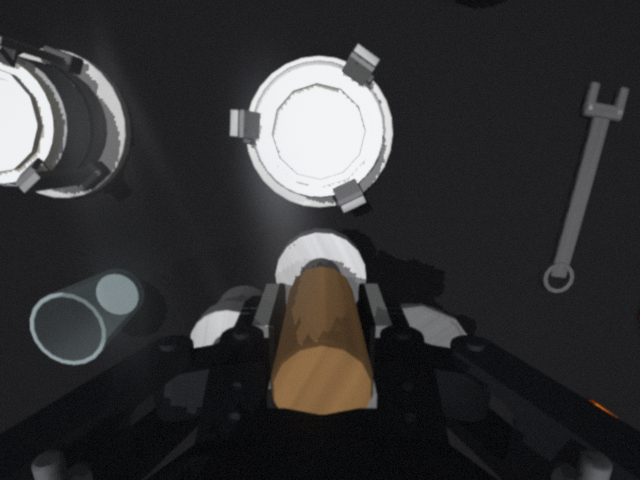

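The wrist view shows all three catch noses at (243,124), (361,62) and (349,194) lying over the flange, so the cap has snapped in. Next I re-measure the tamper tilt and locate the tray precisely.

```bash
cat > tilt.py <<'E'
from h import *
from scipy.optimize import least_squares
from scipy.spatial.transform import Rotation as R
def tilt(n,st,u=320,v=272,off=71):
    d=ld(n); g=cv2.GaussianBlur(cv2.imread(f'pics/{n}.png',0),(0,0),1).astype(np.float32); pts=[]; t=np.linspace(0,2*np.pi,360)
    for a in np.radians(np.arange(-190,11,3)):
        r=np.arange(34,56,.5); px=cv2.remap(g,(u+r*np.cos(a)).astype(np.float32)[None],(v+r*np.sin(a)).astype(np.float32)[None],1)[0]
        gr=px[4:]-px[:-4]; i=gr.argmin()
        if gr[i]<-40: pts.append((u+r[i+2]*np.cos(a),v+r[i+2]*np.sin(a)))
    pts=np.array(pts); z=st['eef_pos'][2]-off+14
    f=lambda p:np.linalg.norm(pts[:,None]-w2p(d,np.c_[p[0]+25*np.cos(t),p[1]+25*np.sin(t),0*t+p[2]])[None],axis=2).min(1)
    s=least_squares(f,p2w(d,u,v,z),loss='soft_l1',f_scale=.7,diff_step=1e-3).x
    s2=least_squares(lambda p:f([*p,z]),p2w(d,u,v,z)[:2],loss='soft_l1',f_scale=.7,diff_step=1e-3)
    top=p2w(d,322.3,379,z+106); print(len(pts),'foot',s.round(1),s2.x.round(1),s2.cost.round(1),'top',top.round(1)); dx=(top[:2]-s2.x)/106; print('tilt xy',dx.round(3)); return s2.x
if __name__=='__main__':
    tilt('w7',read_state()); to(454,-251,230)
    d=ld('top0'); im=cv2.imread('pics/top0.png',0); 
    for n,(u,v) in dict(top0=(404,247),scene0=(267,265)).items():
        hsv=cv2.cvtColor(cv2.imread(f'pics/{n}.png'),cv2.COLOR_BGR2GRAY); m=(hsv>75).astype(np.uint8); k,l,s,c=cv2.connectedComponentsWithStats(m); i=l[v,u]
        q=np.argwhere(l==i)[:,::-1].astype(np.float32); h=cv2.convexHull(q); e=cv2.fitEllipse(h); print(n,s[i],e,p2w(ld(n),*e[0],9).round(1))
E
python3 tilt.py
```

```text
67 foot [ 583.7 -128.2  166.6] [ 583.8 -128.1] 8.5 top [ 590.3 -127.6  273.7]
tilt xy [0.062 0.005]
pos [ 593.6 -127.3  224.7] rot [-3.1405 -0.0498  0.2307] q [ 0.17  0.55  0.01  1.69 -0.03  0.85 -1.14] F [ 0.4 -0.7 -1.9] w 28.2 t 9.2167
go cm [-16.37   8.85  -1.36] rows 4.551174678023192
top0 [ 375  217   59   59 2631] ((403.79412841796875, 246.1982879638672), (57.53009033203125, 58.587677001953125), 126.32449340820312) [ 455.  -252.5    9. ]
scene0 [ 242  244   49   42 1624] ((266.32373046875, 264.2123718261719), (41.508487701416016, 49.671226501464844), 81.50360107421875) [ 456.1 -249.7    9. ]
```

Request:
{"op": "move_arm", "data": {"targets": "-1 0 0 -1 0 3.5 0;-1 -3.9 2.2 -0.4 0 0 0;-1 -3.9 2.2 -0.4 0 0 0;-1 -3.9 2.2 -0.4 0 0 0;-1 -3.9 2.2 -0.4 0 0 0"}}

```text
clock: 9.63
eef_pos: [471.4, -240.5, 233.9]
tool_rot: [-3.142, -0.114, 0.234]
force: [0.0, -0.6, -2.3]
width: 28.6
gripper_force: 59.6
```

Request:
{"op": "move_arm", "data": {"targets": "-1 0 0 0 0 0 0;-1 0 0 0 0 0 0;-1 0 0 0 0 0 0"}}

```text
clock: 9.88
eef_pos: [473.0, -239.7, 234.2]
tool_rot: [-3.141, -0.114, 0.232]
force: [0.4, 0.2, -2.0]
width: 28.5
gripper_force: 59.8
```

```bash
python3 - <<'E'
from tilt import *
shot('wrist','w8'); st=read_state(); f=tilt('w8',st)
to(st['eef_pos'][0]+455.5-f[0],st['eef_pos'][1]-251-f[1],75+8)
E
```

```text
50 foot [ 469.2 -238.7  177.5] [ 469.1 -238.6] 7.8 top [ 468.6 -240.1  283.3]
tilt xy [-0.005 -0.014]
pos [ 473.4 -238.9  234.3] rot [-3.141  -0.1145  0.2337] q [ 0.49  0.42 -0.03  1.93 -0.09  0.72 -0.81] F [-0.7  1.  -1.3] w 28.8 t 9.9333
go cm [-3.33  0.9  14.84] rows 3.7162147230705487
```

Request:
{"op": "move_arm", "data": {"targets": "-1 -1.3 0.5 3.5 0 0 0;-1 -0.8 0.4 3.5 0 0 0;-1 -0.6 0 3.5 0 0 0;-1 -0.4 0 2.5 0 0 0;-1 -0.2 0 1.4 0 0 0"}}

```text
clock: 10.35
eef_pos: [457.8, -250.0, 84.3]
tool_rot: [-3.138, -0.111, 0.235]
force: [0.5, -0.1, -1.9]
width: 28.8
gripper_force: 59.8
```

Request:
{"op": "move_arm", "data": {"targets": "-1 0 0 0 0 0 0;-1 0 0 0 0 0 0;-1 0 0 0 0 0 0"}}

```text
clock: 10.6
eef_pos: [459.6, -252.1, 88.4]
tool_rot: [3.141, -0.115, 0.234]
force: [0.0, -0.1, -1.7]
width: 28.8
gripper_force: 59.8
```

Request:
{"op": "move_arm", "data": {"targets": "-1 0 0 0.2 0 0 0;-1 0 0 0.2 0 0 0;-1 0 0 0 0 0 0;-1 0 0 0 0 0 0"}}

```text
clock: 10.93
eef_pos: [458.6, -252.5, 84.2]
tool_rot: [3.141, -0.114, 0.232]
force: [-0.1, 0.6, -2.5]
width: 28.2
gripper_force: 59.8
```

Request:
{"op": "move_arm", "data": {"targets": "-1 0 0 0.2 0 0 0;-1 0 0 0.2 0 0 0;-1 0 0 0.1 0 0 0;-1 0 0 0 0 0 0;-1 0 0 0 0 0 0"}}

```text
clock: 11.35
eef_pos: [458.7, -252.3, 78.6]
tool_rot: [-3.141, -0.113, 0.232]
force: [0.6, -0.4, -2.9]
width: 28.4
gripper_force: 59.8
```

Request:
{"op": "move_arm", "data": {"targets": "-1 0 0 0.2 0 0 0;-1 0 0 0.1 0 0 0;-1 0 0 0 0 0 0;-1 0 0 0 0 0 0"}}

```text
clock: 11.68
eef_pos: [459.2, -252.3, 75.8]
tool_rot: [3.141, -0.114, 0.232]
force: [0.2, -0.3, 0.0]
width: 28.7
gripper_force: 60.2
```

Request:
{"op": "move_arm", "data": {"targets": "-1 0 0 0.1 0 0 0;-1 0 0 0 0 0 0;-1 0 0 0 0 0 0"}}

```text
clock: 11.93
eef_pos: [459.6, -252.2, 75.6]
tool_rot: [3.141, -0.114, 0.232]
force: [-0.6, 1.5, 6.4]
width: 28.9
gripper_force: 61.2
```

Request:
{"op": "move_arm", "data": {"targets": "0 0 0 0 0 0 0;0.3 0 0 0 0 0 0;1 0 0 0 0 0 0;1 0 0 0 0 0 0;1 0 0 0 0 0 0"}}

```text
clock: 12.35
eef_pos: [459.2, -252.2, 74.6]
tool_rot: [-3.141, -0.113, 0.232]
force: [0.5, -0.8, -0.6]
width: 85.0
gripper_force: 0.0
```

Request:
{"op": "move_arm", "data": {"targets": "1 0 0 0 0 0 0;1 0 0 0 0 0 0;1 0 0 0 0 0 0;1 0 0 0 0 0 0;1 0 0 0 0 0 0"}}

```text
clock: 12.77
eef_pos: [459.2, -252.2, 74.7]
tool_rot: [-3.142, -0.113, 0.232]
force: [-0.2, 0.1, -0.3]
width: 85.4
gripper_force: 0.0
```

```bash
python3 -c "
from h import *
to(0,0,0)"
```

```text
pos [ 459.2 -252.2   74.7] rot [-3.1416 -0.1134  0.2317] q [ 0.54  0.67 -0.06  2.07 -0.11  0.32 -0.74] F [-0.2  0.1 -0.3] w 85.4 t 12.7667
go cm [-39.5  -35.09   3.02] rows 12.907631746059034
```

Request:
{"op": "move_arm", "data": {"targets": "1 0.2 0 -2 0 0 0;1 0.4 0 -3.5 0 0 0;1 0.4 0 -3.5 0 0 0;1 0.4 0 -3.5 0 0 0;1 0.4 0 -3.5 0 0 0"}}

```text
clock: 13.18
eef_pos: [458.6, -252.0, 237.4]
tool_rot: [-3.141, -0.113, 0.232]
force: [2.2, -0.1, -0.0]
width: 85.4
gripper_force: 0.0
```

Request:
{"op": "move_arm", "data": {"targets": "1 -4 0 -0.4 0 0 0;1 -2 4 0 0 0 0;1 0 4 0 0 0 0;1 0 4 0 0 0 0;1 0 0 0 0 0 0"}}

```text
clock: 13.6
eef_pos: [428.8, -389.1, 233.5]
tool_rot: [3.133, -0.114, 0.224]
force: [0.3, -1.6, 1.0]
width: 85.3
gripper_force: 0.0
```

```bash
python3 - <<'E'
from h import *
a=shot('scene','s9')['color'];b=shot('top','t9')['color'];st=read_state();print(st['eef_pos'],st['force'],st['clock'])
cv2.imwrite('pics/c9.png',np.hstack([cv2.resize(a[190:350,220:380],(400,400),interpolation=3),cv2.resize(b[120:280,300:460],(400,400),interpolation=3)])[...,::-1])
d=ld('t9');s=ld('s9')
print(w2p(s,[[663,-108,80],[663,-108,100],[455.5,-251,4],[455.5,-251,124]]),w2p(d,[[663,-108,80],[663,-108,100],[455.5,-251,4],[455.5,-251,124]]))
E
```

```text
[ 428.23144467 -381.23572212  232.5655165 ] [-0.21390121  1.0540494  -0.07980124] 13.7
[[328.6985918  304.73645278]
 [328.94034766 300.85961934]
 [266.00973323 265.06334453]
 [262.44437147 240.23142897]] [[343.61397428 158.38672522]
 [343.6536756  156.25359616]
 [402.93775143 246.18952396]
 [409.18954946 241.78655984]]
```

View pics/c9.png

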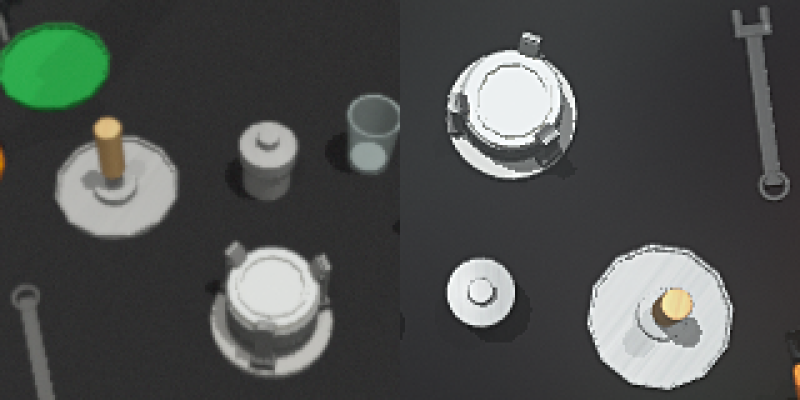

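The crops show the tamper standing upright near the tray's centre. The open vessel's cap is now centred at scene (328.8,304.8), which matches the home height of 80 mm, with its catches above it. I'm handing the job in.

```bash
python3 -c "
from h import *
print(order.finish_job())"
```

```text
the job is handed in; nothing more can be done
None
```

The cap is snapped home under all three catches, the tamper stands upright and released in the steel tray, and the job was handed in at about 13.7 s; the hand-in returned no verdict.

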